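Load the microscope carriage in reverse order and slide it in

TASK

Move the four parts from the row of grey cradles to the microscope's carriage, one upright in each pocket, in reverse order: the part at the left end of the cradle row (as the robot sees it) goes into the right-hand pocket, nearest the microscope, the next one into the pocket beside it, and so on, so that the right-end part ends in the left-hand pocket by the black grip. Only when all four are in, slide the carriage by its grip under the low ring light, all the way to its stop, with the parts still standing in their pockets.

Things in the scene. Friction and masses are not known exactly. Their poses are not given: they have to be found in the camera images.
- can_center (a point): tall bare aluminium cylinder (capacitor can), 30 mm diameter, 62 mm tall, about 70 g, loose, standing upright in its cradle; the point is its centre, half-way up; z up
- coil_center (a point): coil: upright bobbin with two black 34 mm discs, 6 mm thick, and copper winding of 30 mm diameter between them, 50 mm tall, about 110 g, loose, standing upright in its cradle; the point is its centre, half-way up; z up
- sink_center (a point): dark finned heat-sink block, 34 x 34 mm, 44 mm tall; the fins are plates across its x, so it is flat on its x sides, about 80 g, loose, standing upright in its cradle; the point is its centre, half-way up; z up
- relay_center (a point): plain white box (relay), 28 mm along its x by 38 mm along its y, 36 mm tall, the lowest of the four, about 50 g, loose, standing upright in its cradle; the point is its centre, half-way up; z up
- cradle_can: the grey square cradle in which the can starts; the four cradles are alike, fixed, 62 mm apart in one row along their common y axis (roughly left-right for the robot, +y to the left). 56 mm square, lip 4 mm high and 4 mm thick; origin under its centre, floor 6 mm and lip top 10 mm above the origin
- cradle_coil: the grey square cradle in which the coil starts; the four cradles are alike, fixed, 62 mm apart in one row along their common y axis (roughly left-right for the robot, +y to the left). 56 mm square, lip 4 mm high and 4 mm thick; origin under its centre, floor 6 mm and lip top 10 mm above the origin
- cradle_sink: the grey square cradle in which the sink starts; the four cradles are alike, fixed, 62 mm apart in one row along their common y axis (roughly left-right for the robot, +y to the left). 56 mm square, lip 4 mm high and 4 mm thick; origin under its centre, floor 6 mm and lip top 10 mm above the origin
- cradle_relay: the grey square cradle in which the relay starts; the four cradles are alike, fixed, 62 mm apart in one row along their common y axis (roughly left-right for the robot, +y to the left). 56 mm square, lip 4 mm high and 4 mm thick; origin under its centre, floor 6 mm and lip top 10 mm above the origin
- pockets (a point): aluminium carriage; the point is the centre of its row of four pockets, on their floor, and moves with it. y: along the row, away from the microscope (about to the robot's left), z up. Pocket centres at y = -90, -30, 30, 90 mm; 54 mm square inside, walls 6 mm thick, 5 mm high. Grip: upright black post, 18 mm diameter, at y = 155 mm, top 42 mm over the floor
- carriage (a joint): how far the carriage is slid in, m: 0 out, 0.17 at its stop; moves along the row's -y, takes about 3 N, stays put; starts at 0 to 0.02. The ring light (110 mm wide, underside 74 mm over the pocket floor) has its centre 260 mm along -y from the row centre at joint 0; microscope and column rise above and behind it to 0.35 m
Things that resemble listed ones, but are neither listed nor needed, are in the scene too. What is shaped like the part that bears sink_center but turquoise is not meant. Leave any red look-alike of the part that bears can_center alone.

How it is judged:
By the outcome, as a careful person would: the job done as asked, in the order asked, and still so for the second after the job is handed in, with the robot touching nothing.
It also fails if it takes over 96 s, if anything falls off the work surface, if the arm or the gripper's body presses on something with over 40 N, if the wrist force passes 120 N, or if a joint passes its speed limit or range.

ROBOT

A 7-joint arm with a two-finger parallel gripper is mounted at the origin on the work surface. World frame = base frame: x ahead of the robot, y to its left, z up, the work surface at z = 0. Lengths are in m, angles in rad, forces in N, time in s.
With the tool pointing down it reaches from about 0.4 to 0.875 m from the base axis. Payload 4.4 kg.
Tool frame: the origin (TCP) lies midway between the tips of the shut fingers; the grasp point (between the pads) lies 19 mm behind it; z points along the fingers, y is the line along which they close (so a half turn about z gives the same grasp; the last joint's range is limited). The gripper opens to 85 mm and grips with 20 to 120 N. Pads are 22 mm wide; open, the fingers measure 114 mm over their backs; the gripper's body (76 mm by 85 mm) begins 54 mm behind the grasp point. The pads swing forward as they close: fully open they stand 13 mm farther back than shut.
Start: joints at [-1.208, 0.628, 0.038, 1.517, -0.027, 0.996, -0.02], TCP at [0.27, 0.591, 0.231] pointing down, gripper open.
Joint ranges: [-3.06, 3.06], [-0.37, 2.12], [-1.25, 1.32], [0.18, 2.47], [-1.1, 4.24], [0.23, 1.98], [-2.94, 2.94]. Speed limits (rad/s): [2.57, 2.57, 3.14, 3.14, 3.14, 3.14, 3.14].

INTERFACE

Orientations are given as a unit quaternion [x, y, z, w].
In Python, from workcell import arm gives the robot as it stands. The module is installed in compiled form; this text tells all that it offers.
- The arm moves only by the tool play_rows, never from a script. Its argument "rows" is a list of rows, each an object with "travel": the shift along the tool's x, y, z each as a share of 0.8 m, from -1 to 1, a list of three; "rotation": the turn, a rotation vector about the tool's x, y, z each as a share of 180 degrees, from -1 to 1, a list of three. A call has 1 to 8 rows; each row is the pose to reach, as a shift and turn from the pose commanded when the call began, along the tool's axes at that moment, turning the shorter way round; what a row does not reach only later rows make up. A row lasts 1/10 s, in which the tool goes at most 50 mm and 8.59 degrees, less where a joint would pass 70% of its speed; a pose out of reach is approached as far as the arm can. A call with a number of a shift or a turn outside -1 to 1 is refused whole. A call with a gripper value outside its range is refused whole. "gripper" is the opening, from -1 (shut) to 1 (fully open), set as the call begins (left out, the last holds). The fingers move at their own pace and stop on an object; the grip force is fixed at half the most. Time passes only in rows, so rows that repeat a pose let the fingers close. It gives the time, the measured TCP pose, the force, the opening and the grip force at its end, in the units of the state.
- arm.observe(): the state, without advancing time (a new reading comes with each control period).
- arm.camera(name): name is "scene" or "side" or "wrist"; returns a dict with "color" (400x640x3 uint8, red, green, blue), "camera_matrix" (3x3 intrinsics, pixels), "D" ([k1, k2, p1, p2, k3] as OpenCV has them; the pictures are not rectified), "origin" and "orientation" of the camera in the world; the wrist camera has in their place "hand_eye" (4x4, takes a point from camera to tool coordinates, whose origin is the TCP and whose axes are the flange's). Camera axes: x right, y up, looking along -z (the intrinsics and any distortion apply to the point x, -y, -z); pixel columns grow to the right and rows downward; lengths in m; the calibration is good to about 2 mm. A picture is of the moment at which its call begins: read the wrist's pose just before it. There is no depth.
- arm.finish_job(): hands the job in; it is judged then, once.
Trained networks look in a picture, given as the dict that the camera call returned (one of the last four; its "shot" number tells which), for a name from the list of things; names that differ only in an ending like _2 or _b are one class to them, and where a whole thing is asked for, a point or a joint stands for the part that bears it (a point fixed in the world has none). Each returns a list of dicts, best first, with "conf" (0 to 1); they miss things now and then, are a little off and sometimes report something else, mostly with a low value. They report only what shows in the picture. A call takes as long as a camera call. They do not tell look-alikes from the thing itself.
- arm.cut_out(picture, label): "mask" (400x640 bool, what is visible of it) and "position" ([column, row] in pixels, amid what is visible of it).
The state is a dict: "time": time; "joints": joint angles; "joint_vel": joint speeds; "joint_efforts": joint torques, N m; "tool_pos": TCP position; "orientation": TCP orientation; "contact_force": force on the tool from outside, world axes, zero at the start; "wrist_torque": the same for the moment, N m; "gripper_width": finger opening in m; "grip_force": force on a finger pad.
Only numpy, scipy, OpenCV 4.12 (cv2) and the standard library are available. Lean on these libraries where they do the work, as an engineer would, in place of code of your own. Each camera call takes 0.05 s, during which the arm holds its last target. There are 200 camera calls.

## Working session

There is one attempt and no reset: what is moved stays moved. The work goes in short steps, Python scripts to look and compute and a tool call to move; the robot and the scene stay as the last step left them, time stands still between calls to the robot, and variables do not carry over. Pictures are saved under pics/ and viewed, at most 14 in all, crops included, and the job is handed in when it is done.

Besides the shell and the picture viewer there is one more tool, called after "Call:" as name(argument=value, ...) on one line, values as JSON. play_rows: Moves the arm, as the interface text tells. Shift numbers are shares of 0.8 m and turn numbers shares of 180 degrees, none past 1 either way. Its arguments: {"type":"object","properties":{"rows":{"type":"array"},"gripper":{"type":"number"}},"required":["rows"]}

```bash
mkdir -p pics; cat > h.py <<'E'
import numpy as np, cv2
from scipy.spatial.transform import Rotation as R
from workcell import arm
def save(p,n): cv2.imwrite('pics/'+n+'.png',cv2.cvtColor(p['color'],cv2.COLOR_RGB2BGR))
def campose(p,st=None):
    if 'hand_eye' in p:
        T=np.eye(4);T[:3,:3]=R.from_quat(st['orientation']).as_matrix();T[:3,3]=st['tool_pos']
        T=T@np.array(p['hand_eye']);return T[:3,3],T[:3,:3]
    o=np.array(p['orientation']);M=R.from_quat(o).as_matrix() if o.shape==(4,) else o
    return np.array(p['origin']),M
def ray(p,uv,st=None):
    o,M=campose(p,st)
    q=cv2.undistortPoints(np.array([[uv]],float),np.array(p['camera_matrix']),np.array(p['D']))[0,0]
    d=M@np.array([q[0],-q[1],-1]);return o,d/np.linalg.norm(d)
def onz(p,uv,z,st=None):
    o,d=ray(p,uv,st);return o+d*(z-o[2])/d[2]
def proj(p,X,st=None):
    o,M=campose(p,st);c=(np.atleast_2d(X)-o)@M;c=c*[1,-1,-1]
    return cv2.projectPoints(c,np.zeros(3),np.zeros(3),np.array(p['camera_matrix']),np.array(p['D']))[0][:,0]
NAMES=['can_center','coil_center','sink_center','relay_center','cradle_can','pockets']
E
python3 - <<'E'
from h import *
st=arm.observe();print(st)
for n in ['scene','side','wrist']:
    p=arm.camera(n);save(p,n+'0')
    print(n,p.get('origin'),p.get('orientation'),p.get('hand_eye'),p['camera_matrix'],p['D'])
    for k in NAMES:
        for d in arm.cut_out(p,k): print(k,round(d['conf'],2),np.round(d['position']),d['mask'].sum())
E
```

```text
{'time': 0.0, 'joints': array([-1.20780752,  0.62933492,  0.03843759,  1.5183902 , -0.02700208,
        0.9962627 , -0.01998389]), 'joint_vel': array([-0.00053252, -0.00097767, -0.00039472,  0.00085085, -0.0001469 ,
       -0.00071317,  0.00038296]), 'joint_efforts': array([-3.88597691e-04, -5.63417387e+01,  1.22609898e+00, -1.93448067e+01,
        1.10155408e-02,  1.01170165e-02, -9.78798994e-06]), 'tool_pos': array([0.26996176, 0.59060105, 0.23038915]), 'orientation': array([ 2.12746849e-01,  9.77106902e-01, -9.19261975e-04, -1.89847474e-04]), 'contact_force': array([ 0.29146819, -0.52076608, -0.48830566]), 'wrist_torque': array([ 0.03076523, -0.00176916, -0.04542603]), 'grip_force': 0.0, 'gripper_width': 0.08579217655204946}
scene [1.04225769 0.1525803  0.71013364] [0.20077925 0.28307851 0.7803615  0.52018284] None [[448.72454584   0.         321.22284697]
 [  0.         448.72454584 199.57015845]
 [  0.           0.           1.        ]] [-0.00264782  0.          0.          0.          0.        ]
can_center 0.92 [349. 163.] 364
can_center 0.63 [330. 191.] 425
coil_center 0.73 
[... 691 characters left out ...]
l_center 0.52 [265. 219.] 187
sink_center 0.93 [356. 330.] 1800
sink_center 0.89 [322. 271.] 1314
sink_center 0.86 [244. 291.] 1364
relay_center 0.63 [274. 201.] 447
cradle_can 0.9 [274. 236.] 337
pockets 0.76 [376. 206.] 4374
wrist None None [[ 6.97769024e-04  9.45496633e-01  3.25631127e-01  8.44539208e-02]
 [ 9.99999732e-01 -7.31386903e-04 -1.91780898e-05  9.68058307e-04]
 [ 2.20029522e-04  3.25631053e-01 -9.45496890e-01 -1.43679092e-01]
 [ 0.00000000e+00  0.00000000e+00  0.00000000e+00  1.00000000e+00]] [[328.02244871   0.         321.00373147]
 [  0.         328.02244871 203.41473426]
 [  0.           0.           1.        ]] [-0.01480827  0.          0.          0.          0.        ]
```

View pics/scene0.png

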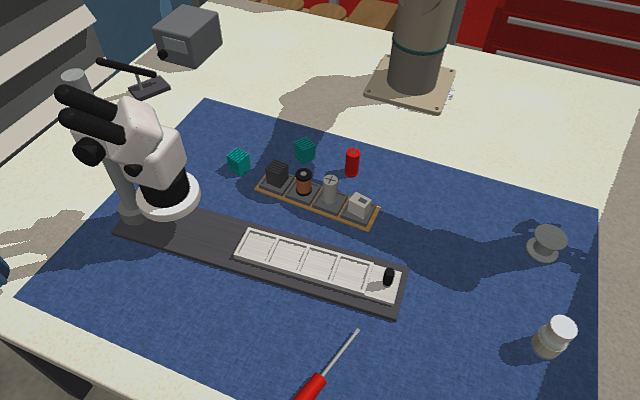

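View pics/side0.png

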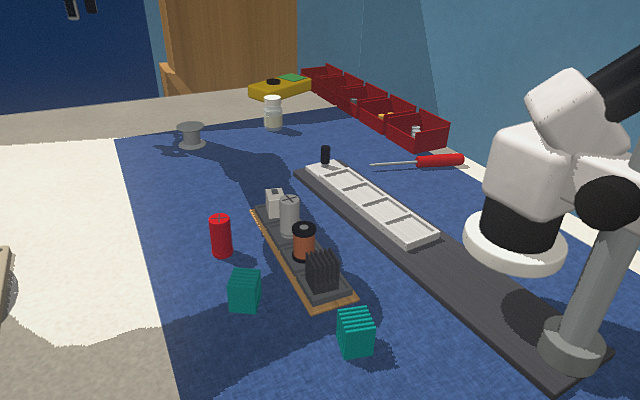

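The scene view shows, from the robot's left: relay (360,201), can (330,191), coil (306,181) and sink (278,172). The carriage is in front at (320,263), with its grip at (389,276) and the microscope at the robot's right. The turquoise and red look-alikes stand behind the row. The side view agrees with this.

```bash
python3 - <<'E'
from h import *
a=arm.camera('scene');b=arm.camera('side')
def tri(u,v):
    A=np.zeros((3,3));y=np.zeros(3)
    rs=[ray(a,u),ray(b,v)]
    for o,d in rs:
        P=np.eye(3)-np.outer(d,d);A+=P;y+=P@o
    X=np.linalg.solve(A,y);return X.round(4),[round(float(np.linalg.norm(np.cross(d,X-o))),4) for o,d in rs]
for n,u,v in [('relay',(360,201),(274,201)),('can',(330,191),(290,213)),('coil',(306,181),(303,239)),('sink',(278,172),(322,271)),
 ('greentop',(305,151),(244,291)),('red',(352,163),(221,234)),('grip top',(389,268),(325,148)),
 ('carr cornerA near scope, far side',(247,228),(439,238)),('corner near scope, scene front',(234,259),(439,238)),('corner near robot',(247,228),(415,249))]:
    print(n,*tri(u,v))
st=arm.observe();print(R.from_quat(st['orientation']).as_matrix().round(3))
E
```

```text
relay [0.4776 0.0168 0.0359] [0.0018, 0.0018]
can [ 0.4817 -0.0435  0.0455] [0.0007, 0.0007]
coil [ 0.4734 -0.1015  0.0398] [0.0019, 0.0019]
sink [ 0.4687 -0.1676  0.0345] [0.0023, 0.0023]
greentop [ 0.3722 -0.1466  0.0201] [0.0004, 0.0004]
red [ 0.3772 -0.0337  0.0321] [0.0005, 0.0005]
grip top [0.6216 0.1154 0.0627] [0.0021, 0.0021]
carr cornerA near scope, far side [ 0.638  -0.1675  0.0404] [0.0194, 0.0194]
corner near scope, scene front [ 0.6794 -0.1546  0.0123] [0.0005, 0.0005]
corner near robot [ 0.6169 -0.166   0.0215] [0.0057, 0.0057]
[[-0.909  0.416 -0.   ]
 [ 0.416  0.909  0.   ]
 [ 0.     0.    -1.   ]]
```

Call:
play_rows(rows=[{"travel": [-0.625,-0.525,-0.025],"rotation": [0,0,0.363]},{"travel": [-0.625,-0.525,-0.025],"rotation": [0,0,0.363]},{"travel": [-0.625,-0.525,-0.025],"rotation": [0,0,0.363]},{"travel": [-0.625,-0.525,-0.025],"rotation": [0,0,0.363]},{"travel": [-0.625,-0.525,-0.025],"rotation": [0,0,0.363]},{"travel": [-0.625,-0.525,-0.025],"rotation": [0,0,0.363]},{"travel": [-0.625,-0.525,-0.025],"rotation": [0,0,0.363]},{"travel": [-0.625,-0.525,-0.025],"rotation": [0,0,0.363]}], gripper=1)

```text
time: 1.95
tool_pos: [0.4424, 0.2284, 0.244]
orientation: [0.708, 0.706, 0.0, 0.0]
contact_force: [1.4, 0.2, 0.6]
gripper_width: 0.0851
grip_force: 0.0
```

Call:
play_rows(rows=[{"travel": [-0.285,0.135,0],"rotation": [0,0,0]},{"travel": [-0.285,0.135,0],"rotation": [0,0,0]},{"travel": [-0.285,0.135,0],"rotation": [0,0,0]},{"travel": [-0.285,0.135,0],"rotation": [0,0,0]},{"travel": [-0.285,0.135,0],"rotation": [0,0,0]},{"travel": [-0.285,0.135,0],"rotation": [0,0,0]},{"travel": [-0.285,0.135,0],"rotation": [0,0,0]},{"travel": [-0.285,0.135,0],"rotation": [0,0,0]}])

```text
time: 2.75
tool_pos: [0.5496, 0.0037, 0.2433]
orientation: [0.706, 0.708, 0.0, -0.001]
contact_force: [-0.6, 0.7, 0.6]
gripper_width: 0.0855
grip_force: 0.0
```

```bash
python3 - <<'E'
from h import *
st=arm.observe();p=arm.camera('wrist');save(p,'w1')
import pickle;pickle.dump((p,st),open('w1.pkl','wb'))
print(st['time'],st['tool_pos'],st['orientation'],st['joints'].round(3))
for k,z in zip(['can_center','coil_center','sink_center','relay_center','cradle_can','pockets'],[.04,.04,.04,.03,.01,.02]):
    for d in arm.cut_out(p,k): print(k,round(d['conf'],2),np.round(d['position']),d['mask'].sum(),onz(p,d['position'],z,st).round(3))
print(arm.observe()['time'])
E
```

```text
2.75 [0.54958841 0.00370329 0.24332572] [ 7.06000221e-01  7.08211221e-01  1.01225928e-04 -7.38286391e-04] [-0.314  0.494  0.385  1.793 -0.231  0.9    0.177]
can_center 0.94 [254. 217.] 1119 [ 0.474 -0.047  0.04 ]
can_center 0.93 [169. 202.] 1342 [ 0.379 -0.03   0.04 ]
coil_center 0.9 [256. 263.] 1064 [ 0.472 -0.106  0.04 ]
coil_center 0.53 [276. 150.] 1260 [0.502 0.029 0.04 ]
sink_center 0.72 [178. 281.] 938 [ 0.376 -0.131  0.04 ]
sink_center 0.64 [256. 304.] 1161 [ 0.469 -0.164  0.04 ]
sink_center 0.58 [259. 357.] 1069 [ 0.467 -0.248  0.04 ]
relay_center 0.74 [394. 156.] 15455 [0.63  0.021 0.03 ]
relay_center 0.62 [252. 158.] 1185 [0.474 0.018 0.03 ]
relay_center 0.17 [276. 150.] 1321 [0.5   0.027 0.03 ]
cradle_can 0.79 [273. 197.] 1419 [ 0.491 -0.033  0.01 ]
cradle_can 0.73 [258. 263.] 1085 [ 0.468 -0.122  0.01 ]
pockets 0.92 [396. 158.] 15310 [0.634 0.017 0.02 ]
3.1
```

View pics/w1.png

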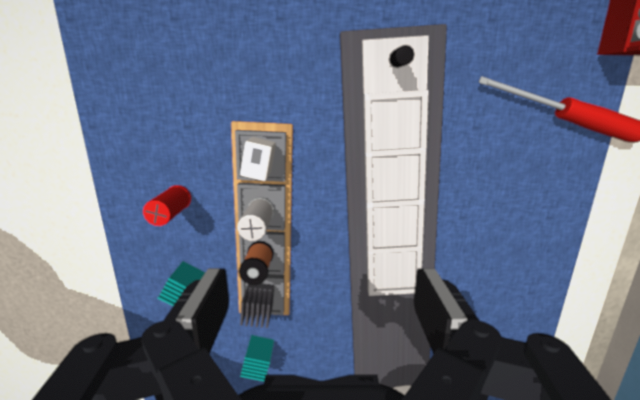

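The wrist view shows the row: relay (256,158), slightly turned, can top (252,229), coil top (255,270) and sink (258,304). The four pockets run from (397,122) to (395,270), with the grip at (402,55). I'll enlarge it to pick corners.

```bash
python3 - <<'E'
import cv2
a=cv2.imread('pics/w1.png')
cv2.imwrite('pics/w1c.png',cv2.resize(a[110:330,225:445],None,fx=2.7,fy=2.7,interpolation=cv2.INTER_CUBIC))
E
```

```text
(no output)
```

View pics/w1c.png

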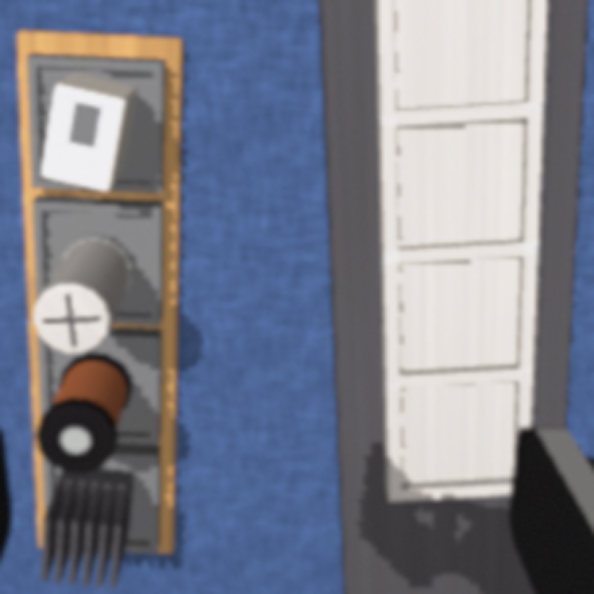

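```bash
python3 - <<'E'
from h import *
import pickle
from scipy.optimize import least_squares
p,st=pickle.load(open('w1.pkl','rb'))
F=lambda L:np.array([[225+c/2.7,110+r/2.7] for c,r in L])
def fit(L,M,x0,zf=None):
    U=F(L);M=np.array(M,float)/1e3
    def W(q):
        c,s=np.cos(q[2]),np.sin(q[2]);z=q[3] if zf is None else zf
        return np.c_[q[0]+c*M[:,0]-s*M[:,1],q[1]+s*M[:,0]+c*M[:,1],np.full(len(M),z)]
    r=least_squares(lambda q:(proj(p,W(q),st)-U).ravel(),x0)
    return r.x.round(4),np.degrees(r.x[2]).round(2),np.abs(r.fun).max().round(2)
PL=[(391,118),(535,108),(393,251),(529,244),(395,376),(524,369),(396,493)];PM=[(-30,60),(30,60),(-30,0),(30,0),(-30,-60),(30,-60),(-30,-120)]
print('carriage zfree',*fit(PL,PM,[.64,-.05,.1,.026]))
for z in(.022,.026,.03):print(z,*fit(PL,PM,[.64,-.05,.1],z))
CL=[(30,55),(165,58),(165,188),(33,190),(35,200),(163,198),(163,322),(158,553)]
CM=[(-28,121),(28,121),(28,65),(-28,65),(-28,59),(28,59),(28,3),(28,-121)]
print('cradles zfree',*fit(CL,CM,[.47,-.07,0,.018]))
for z in(.014,.018,.022):print(z,*fit(CL,CM,[.47,-.07,0],z))
for f in(.012,.016):
  print('relay',f,*fit([(60,83),(132,97),(108,190),(40,178)],[(-14,19),(14,19),(14,-19),(-14,-19)],[.47,.02,-.2],f+.036))
  for n,c,h in [('can',(72,318),.062),('coil',(76,437),.05),('sink far L',(45,582),.044),('sink far R',(115,584),.044)]: print(n,onz(p,F([c])[0],f+h,st).round(4))
print('grip top',onz(p,(402,55),.062,st))
E
```

```text
carriage zfree [ 0.6375 -0.0349  0.0674  0.0223] 3.86 1.39
0.022 [ 0.6376 -0.035   0.0673] 3.86 1.45
0.026 [ 0.6366 -0.0336  0.0679] 3.89 1.04
0.03 [ 0.6357 -0.0322  0.0685] 3.92 1.65
cradles zfree [ 0.4778 -0.0741 -0.0401  0.0177] -2.3 2.25
0.014 [ 0.4772 -0.0751 -0.0396] -2.27 2.21
0.018 [ 0.4779 -0.074  -0.0401] -2.3 2.25
0.022 [ 0.4785 -0.0729 -0.0406] -2.33 2.3
relay 0.012 [ 0.4818  0.0189 -0.2498] -14.31 1.03
can [ 0.4778 -0.0458  0.074 ]
coil [ 0.4732 -0.105   0.062 ]
sink far L [ 0.4528 -0.1839  0.056 ]
sink far R [ 0.4846 -0.1848  0.056 ]
relay 0.016 [ 0.4826  0.0197 -0.25  ] -14.32 1.17
can [ 0.4787 -0.0441  0.078 ]
coil [ 0.4741 -0.1027  0.066 ]
sink far L [ 0.454  -0.1806  0.06  ]
sink far R [ 0.4854 -0.1815  0.06  ]
grip top [0.62274111 0.12010432 0.062     ]
```

Call:
play_rows(rows=[{"travel": [0.019,-0.085,0.12],"rotation": [0,0,0.08]},{"travel": [0.019,-0.085,0.12],"rotation": [0,0,0.08]},{"travel": [0.019,-0.085,0.12],"rotation": [0,0,0.08]},{"travel": [0.019,-0.085,0.18],"rotation": [0,0,0.08]},{"travel": [0.019,-0.085,0.23],"rotation": [0,0,0.08]},{"travel": [0.019,-0.085,0.26],"rotation": [0,0,0.08]},{"travel": [0.019,-0.085,0.277],"rotation": [0,0,0.08]},{"travel": [0.019,-0.085,0.277],"rotation": [0,0,0.08]}])

```text
time: 3.9
tool_pos: [0.4809, 0.0174, 0.0203]
orientation: [0.79, 0.614, -0.001, -0.001]
contact_force: [0.3, 1.1, 0.4]
gripper_width: 0.0856
grip_force: 0.0
```

```bash
python3 - <<'E'
from h import *
p=arm.camera('side');c=cv2.cvtColor(p['color'],cv2.COLOR_RGB2BGR)[130:330,180:400]
cv2.imwrite('pics/s2.png',cv2.resize(c,None,fx=2.7,fy=2.7))
st=arm.observe();print(st['tool_pos'],st['contact_force'])
E
```

```text
[0.48161679 0.0173433  0.02139399] [ 0.79940856 -1.04301799  0.72923319]
```

View pics/s2.png

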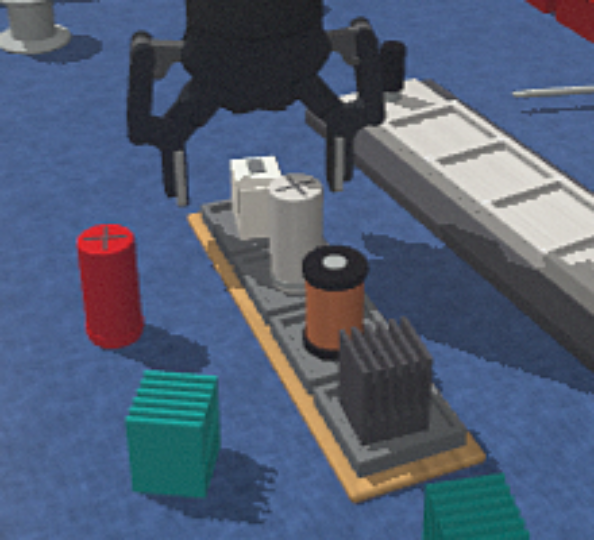

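The open fingers stand either side of the relay (crop 255,195), with all parts upright. I'll close.

Call:
play_rows(rows=[{"travel": [0,0,0],"rotation": [0,0,0]},{"travel": [0,0,0],"rotation": [0,0,0]},{"travel": [0,0,0],"rotation": [0,0,0]},{"travel": [0,0,0],"rotation": [0,0,0]},{"travel": [0,0,0],"rotation": [0,0,0]},{"travel": [0,0,0],"rotation": [0,0,0]},{"travel": [0,0,0],"rotation": [0,0,0]}], gripper=-1)

```text
time: 4.65
tool_pos: [0.4825, 0.0174, 0.0228]
orientation: [0.79, 0.614, 0.001, 0.0]
contact_force: [-0.6, 0.5, 6.6]
gripper_width: 0.0267
grip_force: 59.6
```

Call:
play_rows(rows=[{"travel": [0,0,-0.06],"rotation": [0,0,0]},{"travel": [0,0,-0.12],"rotation": [0,0,0]},{"travel": [-0.02,0.04,-0.14],"rotation": [0,0,-0.02]},{"travel": [-0.05,0.1,-0.14],"rotation": [0,0,-0.05]},{"travel": [-0.08,0.155,-0.14],"rotation": [0,0,-0.08]},{"travel": [-0.105,0.205,-0.14],"rotation": [0,0,-0.102]},{"travel": [-0.122,0.239,-0.14],"rotation": [0,0,-0.102]},{"travel": [-0.122,0.239,-0.14],"rotation": [0,0,-0.102]}])

```text
time: 5.45
tool_pos: [0.6457, -0.1297, 0.1341]
orientation: [0.683, 0.73, -0.0, 0.003]
contact_force: [-0.2, -0.1, -0.3]
gripper_width: 0.0272
grip_force: 59.3
```

```bash
python3 - <<'E'
from h import *
st=arm.observe();p=arm.camera('wrist');save(p,'w3')
print(st['tool_pos'],st['orientation'],st['gripper_width'],st['contact_force'])
X,Y,Z=np.array([.637,-.034,.026]),0,0
for th in (3.9,5):
    t=np.radians(th);e=np.array([-np.sin(t),np.cos(t),0])
    print(th,[ (X+e*y).round(4).tolist() for y in(-.09,-.03,.03,.09)])
    print(proj(p,[X+e*y+np.array([np.cos(t),np.sin(t),0])*x for y in(-.06,0,.06,.12) for x in(-.03,.03)],st).round().tolist())
E
```

```text
[ 0.64570284 -0.12970061  0.13412645] [ 6.83317225e-01  7.30117001e-01 -1.89489654e-04  2.58815395e-03] 0.02719343838008985 [-0.22672458 -0.12417705 -0.27902518]
3.9 [[0.6431, -0.1238, 0.026], [0.639, -0.0639, 0.026], [0.635, -0.0041, 0.026], [0.6309, 0.0558, 0.026]]
[[279.0, 157.0], [356.0, 157.0], [275.0, 74.0], [359.0, 74.0], [271.0, -24.0], [362.0, -24.0], [266.0, -138.0], [366.0, -138.0]]
5 [[0.6448, -0.1237, 0.026], [0.6396, -0.0639, 0.026], [0.6344, -0.0041, 0.026], [0.6292, 0.0557, 0.026]]
[[280.0, 158.0], [358.0, 156.0], [275.0, 75.0], [359.0, 73.0], [269.0, -23.0], [361.0, -25.0], [263.0, -137.0], [362.0, -139.0]]
```

View pics/w3.png

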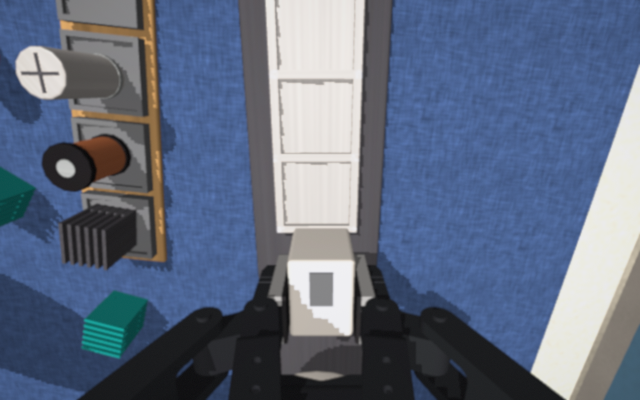

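The relay is held upright (321,290), and the right-hand pocket is at (318,193), with its walls where the model puts them.

Call:
play_rows(rows=[{"travel": [0.0072,-0.002,0.05],"rotation": [0,0,0]},{"travel": [0.0072,-0.002,0.1],"rotation": [0,0,0]},{"travel": [0.0072,-0.002,0.12],"rotation": [0,0,0]},{"travel": [0.0072,-0.002,0.125],"rotation": [0,0,0]},{"travel": [0.0072,-0.002,0.125],"rotation": [0,0,0]}])

```text
time: 6.0
tool_pos: [0.6397, -0.1178, 0.0346]
orientation: [0.681, 0.732, -0.0, -0.001]
contact_force: [-0.1, -0.6, -0.5]
gripper_width: 0.027
grip_force: 61.7
```

Call:
play_rows(rows=[{"travel": [0,0,0.0025],"rotation": [0,0,0]},{"travel": [0,0,0.0025],"rotation": [0,0,0]}])

```text
time: 6.2
tool_pos: [0.6412, -0.1184, 0.0324]
orientation: [0.682, 0.732, 0.0, 0.0]
contact_force: [-0.6, -0.7, -1.6]
gripper_width: 0.027
grip_force: 61.6
```

Call:
play_rows(rows=[{"travel": [0,0,0.0025],"rotation": [0,0,0]},{"travel": [0,0,0.0025],"rotation": [0,0,0]}])

```text
time: 6.4
tool_pos: [0.6415, -0.1185, 0.0318]
orientation: [0.682, 0.732, 0.0, -0.0]
contact_force: [-2.9, 1.9, 11.8]
gripper_width: 0.0272
grip_force: 63.3
```

Call:
play_rows(rows=[{"travel": [0,0,-0.01],"rotation": [0,0,0]},{"travel": [-0.006,0.002,-0.01],"rotation": [0,0,0]},{"travel": [-0.006,0.002,-0.01],"rotation": [0,0,0]},{"travel": [-0.006,0.002,-0.003],"rotation": [0,0,0]},{"travel": [-0.006,0.002,0],"rotation": [0,0,0]},{"travel": [-0.006,0.002,0],"rotation": [0,0,0]}])

```text
time: 7.0
tool_pos: [0.6436, -0.124, 0.0318]
orientation: [0.682, 0.732, 0.0, 0.0]
contact_force: [-3.5, 1.3, 16.3]
gripper_width: 0.027
grip_force: 63.9
```

Call:
play_rows(rows=[{"travel": [0,0,0],"rotation": [0,0,0]},{"travel": [0,0,0],"rotation": [0,0,0]},{"travel": [0,0,0],"rotation": [0,0,0]},{"travel": [0,0,0],"rotation": [0,0,0]},{"travel": [0,0,-0.03],"rotation": [0,0,0]},{"travel": [0,0,-0.08],"rotation": [0,0,0]},{"travel": [0,0,-0.14],"rotation": [0,0,0]},{"travel": [0,0,-0.14],"rotation": [0,0,0]}], gripper=1)

```text
time: 7.8
tool_pos: [0.6476, -0.1251, 0.1485]
orientation: [0.682, 0.732, 0.003, 0.005]
contact_force: [1.4, -0.6, -0.3]
gripper_width: 0.0852
grip_force: 0.0
```

Call:
play_rows(rows=[{"travel": [0.113,-0.199,0],"rotation": [0,0,0.033]},{"travel": [0.113,-0.199,0],"rotation": [0,0,0.033]},{"travel": [0.113,-0.199,0],"rotation": [0,0,0.033]},{"travel": [0.113,-0.199,0],"rotation": [0,0,0.033]},{"travel": [0.113,-0.199,0],"rotation": [0,0,0.033]},{"travel": [0.113,-0.199,0],"rotation": [0,0,0.033]},{"travel": [0.113,-0.199,0],"rotation": [0,0,0.033]}])

```text
time: 8.5
tool_pos: [0.4796, -0.0453, 0.142]
orientation: [0.719, 0.695, 0.0, 0.001]
contact_force: [-0.8, -0.7, 0.8]
gripper_width: 0.0855
grip_force: 0.0
```

```bash
python3 - <<'E'
from h import *
st=arm.observe();p=arm.camera('wrist');save(p,'w4')
print(st['tool_pos'],st['orientation'],st['gripper_width'],st['contact_force'])
for k,z in [('can_center',.076),('coil_center',.064)]:
    for d in arm.cut_out(p,k):
        m=d['mask'];v,u=np.nonzero(m);print(k,round(d['conf'],2),u.min(),u.max(),v.min(),v.max(),m.sum())
E
```

```text
[ 0.47957257 -0.04525412  0.1420265 ] [7.18784164e-01 6.95232517e-01 4.68413918e-04 9.23794504e-04] 0.08547557921554497 [-0.79488565 -0.69407035  0.81412333]
can_center 0.86 297 338 179 239 2111
can_center 0.85 156 218 166 222 2332
coil_center 0.58 294 335 240 303 2144
```

View pics/w4.png

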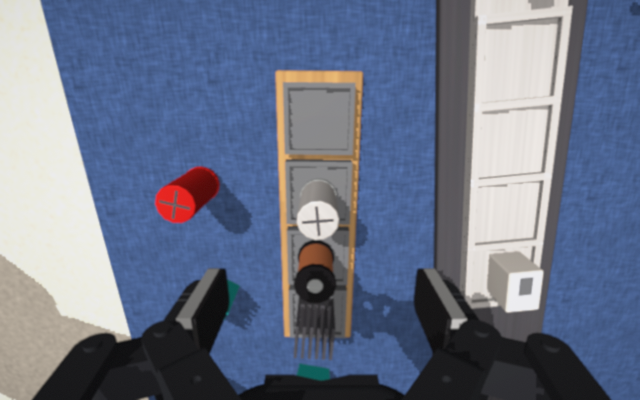

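The relay stands in the right-hand pocket (515,280). The can top (318,220) lies right under the tool.

Call:
play_rows(rows=[{"travel": [0,-0.001,0.05],"rotation": [0,0,0]},{"travel": [0,-0.001,0.1],"rotation": [0,0,0]},{"travel": [0,-0.001,0.135],"rotation": [0,0,0]},{"travel": [0,-0.001,0.145],"rotation": [0,0,0]},{"travel": [0,-0.001,0.145],"rotation": [0,0,0]}])

```text
time: 9.15
tool_pos: [0.4768, -0.0451, 0.025]
orientation: [0.719, 0.695, -0.001, -0.001]
contact_force: [-0.2, -0.2, 0.6]
gripper_width: 0.0853
grip_force: 0.0
```

Call:
play_rows(rows=[{"travel": [0,0,0],"rotation": [0,0,0]},{"travel": [0,0,0],"rotation": [0,0,0]},{"travel": [0,0,0],"rotation": [0,0,0]},{"travel": [0,0,0],"rotation": [0,0,0]},{"travel": [0,0,0],"rotation": [0,0,0]},{"travel": [0,0,0],"rotation": [0,0,0]},{"travel": [0,0,0],"rotation": [0,0,0]}], gripper=-1)

```text
time: 9.85
tool_pos: [0.4778, -0.0446, 0.027]
orientation: [0.719, 0.695, 0.001, 0.001]
contact_force: [-0.9, 0.4, 7.3]
gripper_width: 0.0288
grip_force: 58.6
```

Call:
play_rows(rows=[{"travel": [0,0,-0.06],"rotation": [0,0,0]},{"travel": [0,0,-0.11],"rotation": [0,0,0]},{"travel": [-0.004,0.04,-0.12],"rotation": [0,0,-0.01]},{"travel": [-0.008,0.1,-0.12],"rotation": [0,0,-0.02]},{"travel": [-0.014,0.16,-0.12],"rotation": [0,0,-0.033]},{"travel": [-0.017,0.202,-0.12],"rotation": [0,0,-0.033]},{"travel": [-0.017,0.202,-0.12],"rotation": [0,0,-0.033]},{"travel": [-0.017,0.202,-0.12],"rotation": [0,0,-0.033]}])

```text
time: 10.65
tool_pos: [0.6376, -0.0635, 0.1215]
orientation: [0.682, 0.732, -0.0, -0.001]
contact_force: [-0.6, 0.5, -0.5]
gripper_width: 0.0284
grip_force: 59.5
```

Down 0.083 m to just above the expected contact, then fine steps.

Call:
play_rows(rows=[{"travel": [0,0.001,0.05],"rotation": [0,0,0]},{"travel": [0,0.001,0.09],"rotation": [0,0,0]},{"travel": [0,0.001,0.101],"rotation": [0,0,0]},{"travel": [0,0.001,0.103],"rotation": [0,0,0]},{"travel": [0,0.001,0.103],"rotation": [0,0,0]}])

```text
time: 11.15
tool_pos: [0.6393, -0.0637, 0.0407]
orientation: [0.682, 0.732, 0.0, 0.0]
contact_force: [0.7, 0.4, -0.1]
gripper_width: 0.0287
grip_force: 59.5
```

Call:
play_rows(rows=[{"travel": [0,0,0.0025],"rotation": [0,0,0]},{"travel": [0,0,0.0025],"rotation": [0,0,0]}])

```text
time: 11.35
tool_pos: [0.6398, -0.0635, 0.0388]
orientation: [0.682, 0.732, 0.001, 0.001]
contact_force: [-0.2, 0.0, -0.5]
gripper_width: 0.0288
grip_force: 59.5
```

Call:
play_rows(rows=[{"travel": [0,0,0.0025],"rotation": [0,0,0]},{"travel": [0,0,0.0025],"rotation": [0,0,0]}])

```text
time: 11.55
tool_pos: [0.6395, -0.0635, 0.0361]
orientation: [0.682, 0.732, 0.0, 0.0]
contact_force: [0.0, 0.6, 2.3]
gripper_width: 0.0286
grip_force: 59.8
```

Call:
play_rows(rows=[{"travel": [0,0,0],"rotation": [0,0,0]},{"travel": [0,0,0],"rotation": [0,0,0]},{"travel": [0,0,0],"rotation": [0,0,0]},{"travel": [0,0,0],"rotation": [0,0,0]},{"travel": [0,0,-0.03],"rotation": [0,0,0]},{"travel": [0,0,-0.08],"rotation": [0,0,0]},{"travel": [0,0,-0.135],"rotation": [0,0,0]},{"travel": [0,0,-0.135],"rotation": [0,0,0]}], gripper=1)

```text
time: 12.35
tool_pos: [0.6433, -0.0646, 0.1498]
orientation: [0.682, 0.732, 0.003, 0.005]
contact_force: [0.9, -0.5, 0.5]
gripper_width: 0.0854
grip_force: 0.0
```

Call:
play_rows(rows=[{"travel": [-0.036,-0.21,0],"rotation": [0,0,0.033]},{"travel": [-0.036,-0.21,0],"rotation": [0,0,0.033]},{"travel": [-0.036,-0.21,0],"rotation": [0,0,0.033]},{"travel": [-0.036,-0.21,0],"rotation": [0,0,0.033]},{"travel": [-0.036,-0.21,0],"rotation": [0,0,0.033]},{"travel": [-0.036,-0.21,0],"rotation": [0,0,0.033]},{"travel": [-0.036,-0.21,0],"rotation": [0,0,0.033]}])

```text
time: 13.05
tool_pos: [0.4754, -0.1037, 0.1435]
orientation: [0.718, 0.696, 0.001, 0.001]
contact_force: [0.9, 0.4, 0.4]
gripper_width: 0.0854
grip_force: 0.0
```

```bash
python3 - <<'E'
from h import *
st=arm.observe();p=arm.camera('wrist');save(p,'w5')
print(st['tool_pos'],st['orientation'],st['gripper_width'],st['contact_force'])
E
```

```text
[ 0.4753647  -0.10370169  0.14351796] [7.18201369e-01 6.95834720e-01 5.89710516e-04 6.98342428e-04] 0.08539217330081754 [0.93266949 0.36961523 0.41805291]
```

View pics/w5.png

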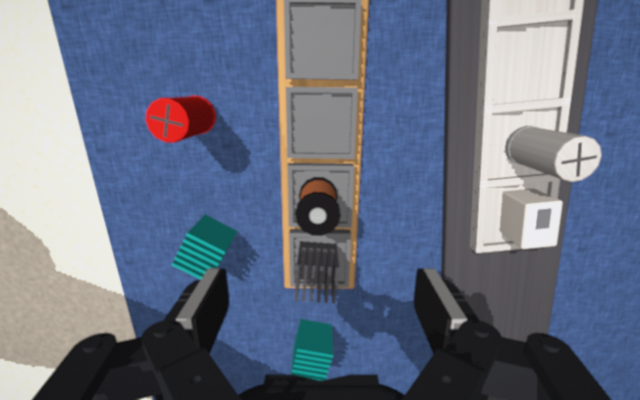

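The can stands in the second pocket (535,150). The coil top (319,214) is under the tool.

Call:
play_rows(rows=[{"travel": [0,-0.001,0.05],"rotation": [0,0,0]},{"travel": [0,-0.001,0.1],"rotation": [0,0,0]},{"travel": [0,-0.001,0.14],"rotation": [0,0,0]},{"travel": [0,-0.001,0.152],"rotation": [0,0,0]},{"travel": [0,-0.001,0.152],"rotation": [0,0,0]}])

```text
time: 13.6
tool_pos: [0.4724, -0.1038, 0.0207]
orientation: [0.719, 0.695, -0.001, -0.001]
contact_force: [0.1, -0.3, 0.8]
gripper_width: 0.0854
grip_force: 0.0
```

Call:
play_rows(rows=[{"travel": [0,0,0],"rotation": [0,0,0]},{"travel": [0,0,0],"rotation": [0,0,0]},{"travel": [0,0,0],"rotation": [0,0,0]},{"travel": [0,0,0],"rotation": [0,0,0]},{"travel": [0,0,0],"rotation": [0,0,0]},{"travel": [0,0,0],"rotation": [0,0,0]},{"travel": [0,0,0],"rotation": [0,0,0]}], gripper=-1)

```text
time: 14.3
tool_pos: [0.4735, -0.1041, 0.0231]
orientation: [0.719, 0.695, 0.001, 0.001]
contact_force: [-0.5, -0.3, 7.4]
gripper_width: 0.0315
grip_force: 58.5
```

Call:
play_rows(rows=[{"travel": [0,0,-0.06],"rotation": [0,0,0]},{"travel": [0,0,-0.11],"rotation": [0,0,0]},{"travel": [0.03,0.04,-0.12],"rotation": [0,0,-0.01]},{"travel": [0.06,0.09,-0.12],"rotation": [0,0,-0.02]},{"travel": [0.1,0.15,-0.12],"rotation": [0,0,-0.033]},{"travel": [0.132,0.197,-0.12],"rotation": [0,0,-0.033]},{"travel": [0.132,0.197,-0.12],"rotation": [0,0,-0.033]},{"travel": [0.132,0.197,-0.12],"rotation": [0,0,-0.033]}])

```text
time: 15.1
tool_pos: [0.6341, -0.0021, 0.1176]
orientation: [0.681, 0.733, 0.0, -0.0]
contact_force: [-0.6, -0.6, -1.7]
gripper_width: 0.0318
grip_force: 59.9
```

```bash
python3 - <<'E'
from h import *
st=arm.observe();p=arm.camera('wrist');save(p,'w6')
print(st['tool_pos'],st['orientation'],st['gripper_width'],st['contact_force'])
E
```

```text
[ 0.63406353 -0.00209378  0.11764159] [ 6.80620192e-01  7.32636424e-01  8.57104466e-05 -1.34990012e-04] 0.031792974280489175 [-0.64333    -0.58056081 -1.70087142]
```

View pics/w6.png

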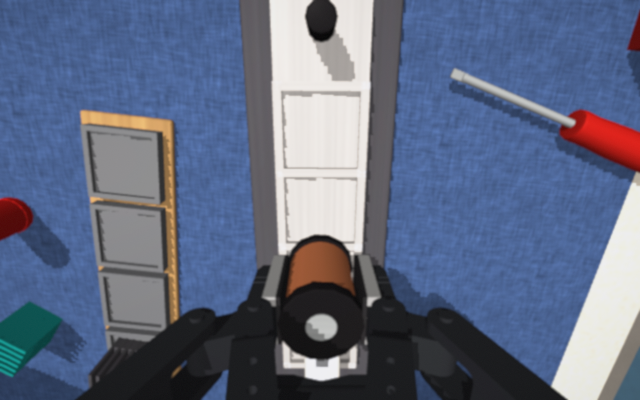

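The coil is held upright (320,290), with its pocket centre at (320,213), about 3 mm nearer the microscope than the tool.

Call:
play_rows(rows=[{"travel": [-0.004,0.001,0.05],"rotation": [0,0,0]},{"travel": [-0.004,0.001,0.09],"rotation": [0,0,0]},{"travel": [-0.004,0.001,0.1],"rotation": [0,0,0]},{"travel": [-0.004,0.001,0.102],"rotation": [0,0,0]},{"travel": [-0.004,0.001,0.102],"rotation": [0,0,0]}])

```text
time: 15.65
tool_pos: [0.6351, -0.0077, 0.0376]
orientation: [0.682, 0.731, 0.0, 0.001]
contact_force: [-0.4, 0.4, -0.9]
gripper_width: 0.0314
grip_force: 59.9
```

Call:
play_rows(rows=[{"travel": [0,0,0.0025],"rotation": [0,0,0]},{"travel": [0,0,0.0025],"rotation": [0,0,0]}])

```text
time: 15.85
tool_pos: [0.6355, -0.0069, 0.0356]
orientation: [0.682, 0.732, 0.001, 0.001]
contact_force: [-1.2, -0.8, -0.7]
gripper_width: 0.0311
grip_force: 59.9
```

Call:
play_rows(rows=[{"travel": [0,0,0.0025],"rotation": [0,0,0]},{"travel": [0,0,0.0025],"rotation": [0,0,0]}])

```text
time: 16.05
tool_pos: [0.6348, -0.0067, 0.0326]
orientation: [0.682, 0.732, 0.0, 0.0]
contact_force: [-0.7, 0.8, -1.4]
gripper_width: 0.0312
grip_force: 59.9
```

Call:
play_rows(rows=[{"travel": [0,0,0.0025],"rotation": [0,0,0]},{"travel": [0,0,0.0025],"rotation": [0,0,0]}])

```text
time: 16.25
tool_pos: [0.6349, -0.0069, 0.0322]
orientation: [0.682, 0.732, 0.0, -0.0]
contact_force: [-4.1, -0.0, 11.5]
gripper_width: 0.0316
grip_force: 59.2
```

Call:
play_rows(rows=[{"travel": [0,0,0],"rotation": [0,0,0]},{"travel": [0,0,0],"rotation": [0,0,0]},{"travel": [0,0,0],"rotation": [0,0,0]},{"travel": [0,0,0],"rotation": [0,0,0]},{"travel": [0,0,-0.03],"rotation": [0,0,0]},{"travel": [0,0,-0.08],"rotation": [0,0,0]},{"travel": [0,0,-0.14],"rotation": [0,0,0]},{"travel": [0,0,-0.14],"rotation": [0,0,0]}], gripper=1)

```text
time: 17.05
tool_pos: [0.6393, -0.0077, 0.1487]
orientation: [0.682, 0.732, 0.004, 0.005]
contact_force: [0.2, -0.5, 0.8]
gripper_width: 0.0854
grip_force: 0.0
```

Call:
play_rows(rows=[{"travel": [-0.184,-0.221,0],"rotation": [0,0,0.033]},{"travel": [-0.184,-0.221,0],"rotation": [0,0,0.033]},{"travel": [-0.184,-0.221,0],"rotation": [0,0,0.033]},{"travel": [-0.184,-0.221,0],"rotation": [0,0,0.033]},{"travel": [-0.184,-0.221,0],"rotation": [0,0,0.033]},{"travel": [-0.184,-0.221,0],"rotation": [0,0,0.033]},{"travel": [-0.184,-0.221,0],"rotation": [0,0,0.033]},{"travel": [-0.184,-0.221,0],"rotation": [0,0,0.033]}])

```text
time: 17.85
tool_pos: [0.4699, -0.1653, 0.1422]
orientation: [0.718, 0.696, 0.0, 0.0]
contact_force: [-0.7, 0.5, 0.1]
gripper_width: 0.0852
grip_force: 0.0
```

```bash
python3 - <<'E'
from h import *
st=arm.observe();p=arm.camera('wrist');save(p,'w7')
print(st['tool_pos'],st['orientation'],st['gripper_width'],st['contact_force'])
E
```

```text
[ 0.46985604 -0.16526448  0.14218389] [7.18068440e-01 6.95972356e-01 4.24558258e-04 1.19194090e-04] 0.08521890541952466 [-0.69082813  0.46450187  0.06889132]
```

View pics/w7.png

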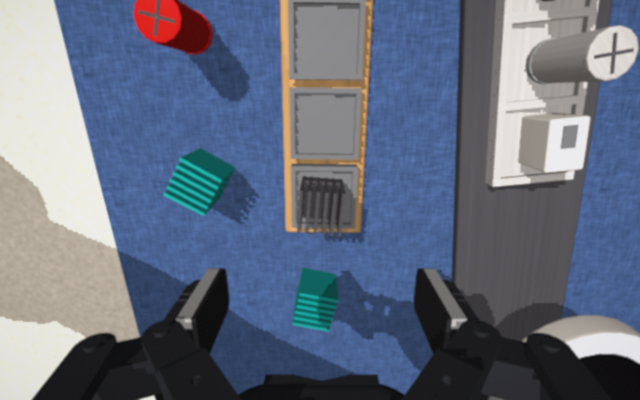

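The sink (321,205) is under the tool, square to the jaws. Relay (555,145) and can are still standing.

Call:
play_rows(rows=[{"travel": [-0.003,0,0.05],"rotation": [0,0,0]},{"travel": [-0.003,0,0.1],"rotation": [0,0,0]},{"travel": [-0.003,0,0.14],"rotation": [0,0,0]},{"travel": [-0.003,0,0.151],"rotation": [0,0,0]},{"travel": [-0.003,0,0.151],"rotation": [0,0,0]}])

```text
time: 18.4
tool_pos: [0.4684, -0.1677, 0.0204]
orientation: [0.718, 0.696, -0.0, -0.001]
contact_force: [0.1, 0.3, 0.5]
gripper_width: 0.0856
grip_force: 0.0
```

Call:
play_rows(rows=[{"travel": [0,0,0],"rotation": [0,0,0]},{"travel": [0,0,0],"rotation": [0,0,0]},{"travel": [0,0,0],"rotation": [0,0,0]},{"travel": [0,0,0],"rotation": [0,0,0]},{"travel": [0,0,0],"rotation": [0,0,0]},{"travel": [0,0,0],"rotation": [0,0,0]},{"travel": [0,0,0],"rotation": [0,0,0]}], gripper=-1)

```text
time: 19.1
tool_pos: [0.4695, -0.1687, 0.0229]
orientation: [0.719, 0.695, 0.001, 0.001]
contact_force: [-0.8, 0.9, 8.6]
gripper_width: 0.0342
grip_force: 57.2
```

Call:
play_rows(rows=[{"travel": [0,0,-0.06],"rotation": [0,0,0]},{"travel": [0,0,-0.12],"rotation": [0,0,0]},{"travel": [0.03,0.03,-0.13],"rotation": [0,0,0]},{"travel": [0.08,0.06,-0.13],"rotation": [0,0,-0.01]},{"travel": [0.13,0.09,-0.13],"rotation": [0,0,-0.02]},{"travel": [0.18,0.12,-0.13],"rotation": [0,0,-0.033]},{"travel": [0.23,0.155,-0.13],"rotation": [0,0,-0.033]},{"travel": [0.286,0.192,-0.13],"rotation": [0,0,-0.033]}])

```text
time: 19.9
tool_pos: [0.6283, 0.0536, 0.1262]
orientation: [0.682, 0.732, 0.0, 0.0]
contact_force: [1.2, -0.7, -1.1]
gripper_width: 0.0339
grip_force: 58.2
```

Call:
play_rows(rows=[{"travel": [0,0,0],"rotation": [0,0,0]},{"travel": [0,0,0],"rotation": [0,0,0]}])

```text
time: 20.1
tool_pos: [0.6275, 0.0538, 0.1254]
orientation: [0.68, 0.733, -0.0, -0.0]
contact_force: [-0.2, -1.6, -1.2]
gripper_width: 0.0341
grip_force: 58.2
```

```bash
python3 - <<'E'
from h import *
st=arm.observe();p=arm.camera('wrist');save(p,'w8')
print(st['tool_pos'],st['orientation'],st['gripper_width'],st['contact_force'])
E
```

```text
[0.62747138 0.05375548 0.12540928] [ 6.80427691e-01  7.32815206e-01 -5.72308976e-05 -1.67426940e-04] 0.03409260769276686 [-0.2364196  -1.59373686 -1.16039416]
```

View pics/w8.png

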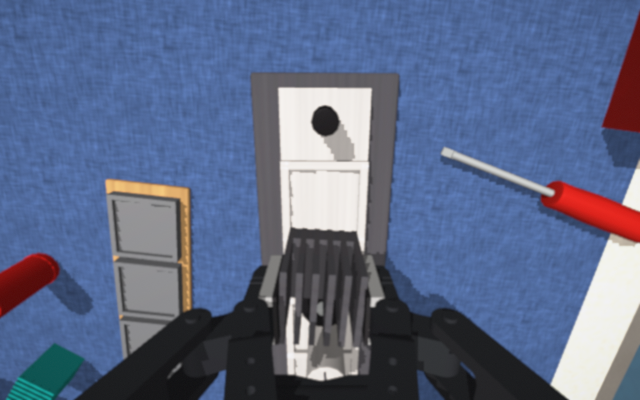

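The sink is held upright (322,290). Its pocket centre is about 3.5 mm to the +x side, and the grip top is at (325,120).

Call:
play_rows(rows=[{"travel": [0.002,0.0045,0.05],"rotation": [0,0,0]},{"travel": [0.002,0.0045,0.09],"rotation": [0,0,0]},{"travel": [0.002,0.0045,0.11],"rotation": [0,0,0]},{"travel": [0.002,0.0045,0.112],"rotation": [0,0,0]},{"travel": [0.002,0.0045,0.112],"rotation": [0,0,0]}])

```text
time: 20.65
tool_pos: [0.6313, 0.0526, 0.0366]
orientation: [0.682, 0.731, -0.0, 0.0]
contact_force: [0.1, 0.1, -0.6]
gripper_width: 0.0337
grip_force: 58.3
```

Call:
play_rows(rows=[{"travel": [0,0,0.0025],"rotation": [0,0,0]},{"travel": [0,0,0.0025],"rotation": [0,0,0]}])

```text
time: 20.85
tool_pos: [0.632, 0.0537, 0.0353]
orientation: [0.682, 0.732, 0.001, 0.001]
contact_force: [0.4, -0.1, -1.6]
gripper_width: 0.0339
grip_force: 58.3
```

Call:
play_rows(rows=[{"travel": [0,0,0.0025],"rotation": [0,0,0]},{"travel": [0,0,0.0025],"rotation": [0,0,0]}])

```text
time: 21.05
tool_pos: [0.6312, 0.054, 0.0323]
orientation: [0.682, 0.732, 0.0, 0.0]
contact_force: [0.6, -0.4, -1.0]
gripper_width: 0.0335
grip_force: 58.3
```

Call:
play_rows(rows=[{"travel": [0,0,0.0015],"rotation": [0,0,0]},{"travel": [0,0,0.0015],"rotation": [0,0,0]}])

```text
time: 21.25
tool_pos: [0.6312, 0.054, 0.032]
orientation: [0.682, 0.732, 0.0, -0.0]
contact_force: [-3.2, -0.9, 6.8]
gripper_width: 0.0339
grip_force: 59.1
```

Call:
play_rows(rows=[{"travel": [0,0,0],"rotation": [0,0,0]},{"travel": [0,0,0],"rotation": [0,0,0]},{"travel": [0,0,0],"rotation": [0,0,0]},{"travel": [0,0,0],"rotation": [0,0,0]},{"travel": [0,0,-0.03],"rotation": [0,0,0]},{"travel": [0,0,-0.08],"rotation": [0,0,0]},{"travel": [0,0,-0.14],"rotation": [0,0,0]},{"travel": [0,0,-0.14],"rotation": [0,0,0]}], gripper=1)

```text
time: 22.05
tool_pos: [0.6357, 0.0534, 0.1492]
orientation: [0.682, 0.732, 0.004, 0.004]
contact_force: [1.2, -0.6, -0.5]
gripper_width: 0.0853
grip_force: 0.0
```

Call:
play_rows(rows=[{"travel": [0.084,-0.001,0],"rotation": [0,0,0]},{"travel": [0.084,-0.001,0],"rotation": [0,0,0]},{"travel": [0.084,-0.001,0.02],"rotation": [0,0,0]},{"travel": [0.084,-0.001,0.06],"rotation": [0,0,0]},{"travel": [0.084,-0.001,0.1],"rotation": [0,0,0]},{"travel": [0.084,-0.001,0.13],"rotation": [0,0,0]},{"travel": [0.084,-0.001,0.14],"rotation": [0,0,0]},{"travel": [0.084,-0.001,0.14],"rotation": [0,0,0]}])

```text
time: 22.85
tool_pos: [0.6244, 0.1209, 0.0293]
orientation: [0.682, 0.732, -0.001, -0.001]
contact_force: [-0.1, 0.1, 0.7]
gripper_width: 0.0853
grip_force: 0.0
```

```bash
python3 - <<'E'
from h import *
p=arm.camera('scene');c=cv2.cvtColor(p['color'],cv2.COLOR_RGB2BGR)[140:340,200:440]
cv2.imwrite('pics/s9.png',cv2.resize(c,None,fx=2.7,fy=2.7))
st=arm.observe();print(st['tool_pos'],st['contact_force'])
E
```

```text
[0.62555722 0.12090961 0.03066912] [-0.0817232  -0.41547193  1.71755217]
```

View pics/s9.png

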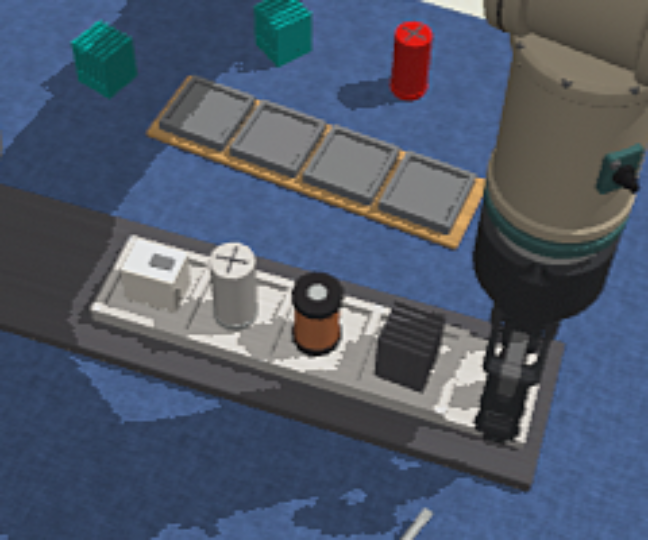

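All four stand in their pockets in the right order: relay (155,270), can (233,285), coil (317,315), sink (410,345). The fingers straddle the grip. I'll close on the post.

Call:
play_rows(rows=[{"travel": [0,0,0],"rotation": [0,0,0]},{"travel": [0,0,0],"rotation": [0,0,0]},{"travel": [0,0,0],"rotation": [0,0,0]},{"travel": [0,0,0],"rotation": [0,0,0]},{"travel": [0,0,0],"rotation": [0,0,0]},{"travel": [0,0,0],"rotation": [0,0,0]},{"travel": [0,0,0],"rotation": [0,0,0]},{"travel": [0,0,0],"rotation": [0,0,0]}], gripper=-1)

```text
time: 23.7
tool_pos: [0.6249, 0.1209, 0.0314]
orientation: [0.682, 0.732, -0.0, -0.001]
contact_force: [-2.7, 0.0, 5.4]
gripper_width: 0.0162
grip_force: 58.4
```

Call:
play_rows(rows=[{"travel": [-0.003,0,0],"rotation": [0,0,0]},{"travel": [-0.008,0,0],"rotation": [0,0,0]},{"travel": [-0.015,0,0],"rotation": [0,0,0]},{"travel": [-0.024,0,0],"rotation": [0,0,0]},{"travel": [-0.033,0,0],"rotation": [0,0,0]},{"travel": [-0.042,0,0],"rotation": [0,0,0]},{"travel": [-0.051,0,0],"rotation": [0,0,0]},{"travel": [-0.058,0,0],"rotation": [0,0,0]}])

```text
time: 24.5
tool_pos: [0.628, 0.0761, 0.0314]
orientation: [0.681, 0.732, 0.0, -0.001]
contact_force: [-3.1, 2.9, 6.2]
gripper_width: 0.0162
grip_force: 58.6
```

Call:
play_rows(rows=[{"travel": [-0.006,0,0],"rotation": [0,0,0]},{"travel": [-0.014,0,0],"rotation": [0,0,0]},{"travel": [-0.023,0,0],"rotation": [0,0,0]},{"travel": [-0.032,0,0],"rotation": [0,0,0]},{"travel": [-0.041,0,0],"rotation": [0,0,0]},{"travel": [-0.05,0,0],"rotation": [0,0,0]},{"travel": [-0.059,0,0],"rotation": [0,0,0]},{"travel": [-0.066,0,0],"rotation": [0,0,0]}])

```text
time: 25.3
tool_pos: [0.6317, 0.0233, 0.0314]
orientation: [0.681, 0.732, 0.0, -0.001]
contact_force: [-3.0, 3.3, 5.0]
gripper_width: 0.0161
grip_force: 58.7
```

Call:
play_rows(rows=[{"travel": [-0.006,0,0],"rotation": [0,0,0]},{"travel": [-0.014,0,0],"rotation": [0,0,0]},{"travel": [-0.022,0,0],"rotation": [0,0,0]},{"travel": [-0.03,0,0],"rotation": [0,0,0]},{"travel": [-0.037,0,0],"rotation": [0,0,0]},{"travel": [-0.042,0,0],"rotation": [0,0,0]},{"travel": [-0.046,0,0],"rotation": [0,0,0]}])

```text
time: 26.0
tool_pos: [0.6342, -0.0135, 0.0314]
orientation: [0.681, 0.732, 0.0, -0.002]
contact_force: [-3.1, 2.8, 7.0]
gripper_width: 0.0165
grip_force: 58.7
```

Moved 134 mm so far. I'll go on in small steps until the force rises at the stop.

Call:
play_rows(rows=[{"travel": [-0.004,0,0],"rotation": [0,0,0]},{"travel": [-0.009,0,0],"rotation": [0,0,0]},{"travel": [-0.014,0,0],"rotation": [0,0,0]},{"travel": [-0.018,0,0],"rotation": [0,0,0]},{"travel": [-0.02,0,0],"rotation": [0,0,0]}])

```text
time: 26.5
tool_pos: [0.6353, -0.0296, 0.0314]
orientation: [0.681, 0.732, 0.0, -0.001]
contact_force: [-2.5, 1.4, 7.1]
gripper_width: 0.0162
grip_force: 58.7
```

Call:
play_rows(rows=[{"travel": [-0.0025,0,0],"rotation": [0,0,0]},{"travel": [-0.005,0,0],"rotation": [0,0,0]},{"travel": [-0.0075,0,0],"rotation": [0,0,0]}])

```text
time: 26.8
tool_pos: [0.6357, -0.0352, 0.0314]
orientation: [0.681, 0.732, 0.0, -0.002]
contact_force: [-3.9, 3.6, 6.7]
gripper_width: 0.0164
grip_force: 58.7
```

Call:
play_rows(rows=[{"travel": [-0.0025,0,0],"rotation": [0,0,0]},{"travel": [-0.005,0,0],"rotation": [0,0,0]},{"travel": [-0.005,0,0],"rotation": [0,0,0]}])

```text
time: 27.1
tool_pos: [0.636, -0.0398, 0.0314]
orientation: [0.682, 0.732, -0.0, -0.001]
contact_force: [-3.2, 2.4, 6.8]
gripper_width: 0.0163
grip_force: 58.7
```

Call:
play_rows(rows=[{"travel": [-0.0025,0,0],"rotation": [0,0,0]},{"travel": [-0.005,0,0],"rotation": [0,0,0]},{"travel": [-0.005,0,0],"rotation": [0,0,0]}])

```text
time: 27.4
tool_pos: [0.6362, -0.0429, 0.0314]
orientation: [0.681, 0.732, 0.0, -0.002]
contact_force: [-4.4, 3.6, 6.8]
gripper_width: 0.0163
grip_force: 58.8
```

Call:
play_rows(rows=[{"travel": [-0.0025,0,0],"rotation": [0,0,0]},{"travel": [-0.005,0,0],"rotation": [0,0,0]},{"travel": [-0.005,0,0],"rotation": [0,0,0]}])

```text
time: 27.7
tool_pos: [0.6362, -0.0428, 0.0314]
orientation: [0.681, 0.733, 0.002, -0.004]
contact_force: [-4.9, 9.7, 9.5]
gripper_width: 0.0161
grip_force: 59.0
```

Call:
play_rows(rows=[{"travel": [-0.004,0,0],"rotation": [0,0,0]},{"travel": [-0.004,0,0],"rotation": [0,0,0]}])

```text
time: 27.9
tool_pos: [0.6362, -0.0428, 0.0314]
orientation: [0.68, 0.733, 0.003, -0.006]
contact_force: [-5.2, 14.4, 11.4]
gripper_width: 0.0163
grip_force: 59.2
```

```bash
python3 - <<'E'
from h import *
p=arm.camera('side');c=cv2.cvtColor(p['color'],cv2.COLOR_RGB2BGR)[150:400,280:600]
cv2.imwrite('pics/s10.png',cv2.resize(c,None,fx=2.3,fy=2.3))
E
```

```text
(no output)
```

View pics/s10.png

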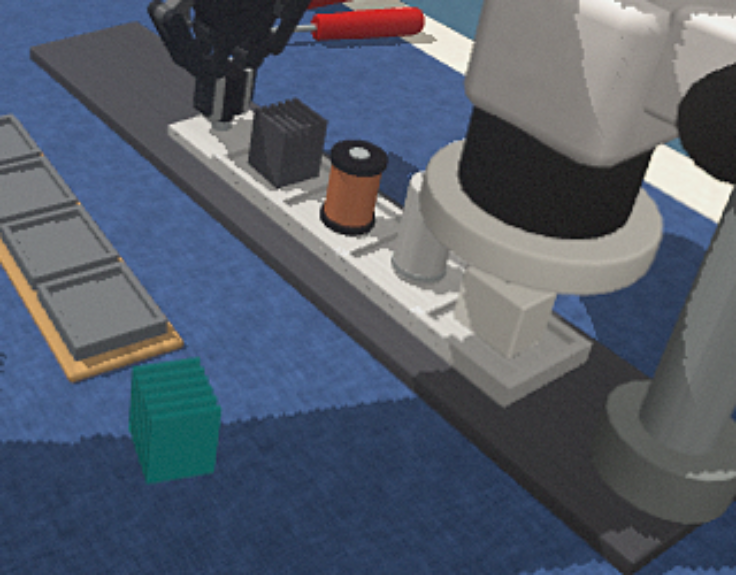

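The relay (510,305) is under the ring, with can, coil and sink upright behind it and the carriage against its stop. I'll ease off the push, release and withdraw.

Call:
play_rows(rows=[{"travel": [0.005,0,0],"rotation": [0,0,0]},{"travel": [0.005,0,0],"rotation": [0,0,0]}])

```text
time: 28.15
tool_pos: [0.6362, -0.0428, 0.0314]
orientation: [0.681, 0.733, 0.001, -0.003]
contact_force: [-4.2, 8.7, 8.0]
gripper_width: 0.0165
grip_force: 59.0
```

Call:
play_rows(rows=[{"travel": [0,0,0],"rotation": [0,0,0]},{"travel": [0,0,0],"rotation": [0,0,0]},{"travel": [0,0,0],"rotation": [0,0,0]},{"travel": [0,0,0],"rotation": [0,0,0]},{"travel": [0,0,-0.03],"rotation": [0,0,0]},{"travel": [0,0,-0.08],"rotation": [0,0,0]},{"travel": [0.03,0,-0.14],"rotation": [0,0,0]},{"travel": [0.08,0,-0.16],"rotation": [0,0,0]}], gripper=1)

```text
time: 28.95
tool_pos: [0.6355, 0.0107, 0.1632]
orientation: [0.685, 0.729, 0.001, 0.004]
contact_force: [0.7, 0.3, -0.6]
gripper_width: 0.0849
grip_force: 0.0
```

Call:
play_rows(rows=[{"travel": [0.05,0,0],"rotation": [0,0,0]},{"travel": [0.1,0,0],"rotation": [0,0,0]},{"travel": [0.1,0,0],"rotation": [0,0,0]},{"travel": [0.1,0,0],"rotation": [0,0,0]}])

```text
time: 29.35
tool_pos: [0.6271, 0.0968, 0.1586]
orientation: [0.681, 0.733, -0.0, -0.0]
contact_force: [-0.3, -0.3, 0.5]
gripper_width: 0.0859
grip_force: 0.0
```

```bash
python3 - <<'E'
from h import *
p=arm.camera('side');c=cv2.cvtColor(p['color'],cv2.COLOR_RGB2BGR)[130:400,240:600]
cv2.imwrite('pics/s11.png',cv2.resize(c,None,fx=2.2,fy=2.2))
E
```

```text
(no output)
```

View pics/s11.png

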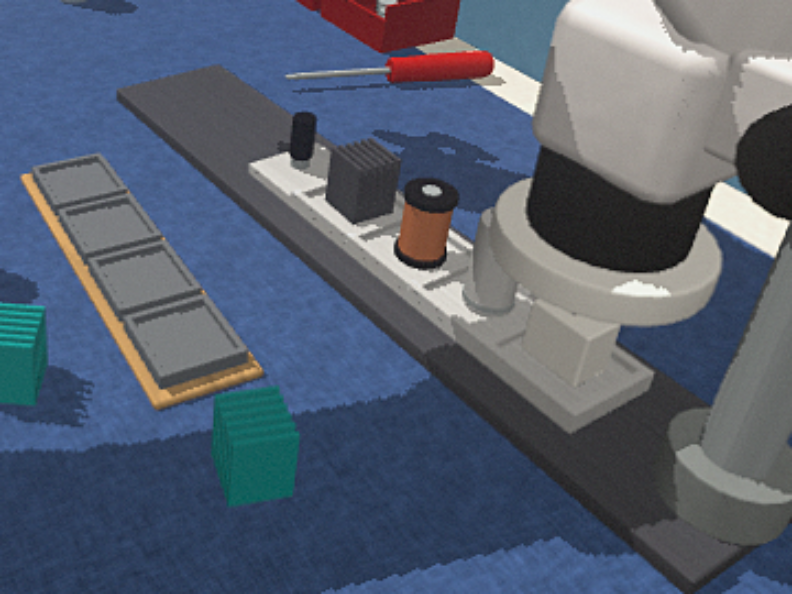

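All four parts stand upright in their pockets, the carriage is in, and the robot is clear.

```bash
python3 -c "
from workcell import arm
print(arm.finish_job())"
```

```text
the job is handed in; nothing more can be done
None
```

The job is handed in: relay, can, coil and sink stand upright in reverse order from the microscope to the grip, and the carriage is slid to its stop under the ring light (about 29 s of the 96 s used).

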